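Clamp the tube and set out the masters at the inspection station

TASK

Get the inspection station ready: swing the red-handled bolt out of its slot and the blue clamp half fully open, lay the flanged tube down in the fixture's two V seats, swing the half shut over it and drop the bolt back fully home in the slot. Also stand every chrome-headed master from the grey pallet upright on the blue plate, its whole foot on the plate, without ever tipping one over. Never move the half while the bolt stands in its slot, and leave the screwdriver, the brass ring and the cup where they are.

Things in the scene. Friction and masses are not known exactly. Their poses are not given: they have to be found in the camera images.
- fixture: Clamp fixture fixed to the table; grey base 180 (x) x 230 (y) x 12 mm. Origin: under the middle of the tube seat, on the table; y runs along the seat, z up. Two aluminium V seats open upward (45 degree walls, rims 72 mm up, 29 mm either side): 24 mm wide at y = -65 mm and 36 mm wide at y = +65 mm (the coupler). Between them (y -53 to +25 mm, under 100 mm high) there is free room for fingers.
- seat (a point): Where the tube's centre belongs: fixture (0, 0, 75) mm, tube along fixture y.
- half (a joint): Hinge of the blue upper clamp half. 0 = shut over the tube; grows as it swings up and over towards fixture -x; 2.1 rad = fully open, at its stop. Light friction (0.06 N m), 0.25 kg; gravity drops it shut below about 0.3 rad and fully open beyond about 1.7 rad; in between it stays where left.
- half_hinge (a point): Point on the half's hinge axis: fixture (-34, 65, 75) mm; the axis runs along fixture y.
- half_bar (a point): Grip point on the half's black handle bar: round, 12 mm, parallel to fixture y, free from y = 77 to 125 mm. Shut, the point is at fixture (0, 105, 123) mm: 34 mm in +x and 48 mm above the hinge (radius 58.8 mm). Pinched from above, fingers closing along fixture x, the bar turns freely between the pads: the tool can stay vertical all the way. The blue band lies at y 47 to 83 mm.
- bolt (a joint): Hinge of the swing bolt. 0 = fully in the slot of the half's ear, leaning 0.1 rad towards -x against its stop, where it stays; grows as it swings out towards fixture +x; 1.4 rad = fully out, at its stop. Friction 0.03 N m, 0.15 kg; it stays where left up to about 0.4 rad, beyond about 0.5 it falls out. Its brass nut is clear of the half from about 0.45 rad.
- bolt_pivot (a point): Point on the bolt's pivot axis: fixture (44, 65, 55) mm; the axis runs along fixture y.
- bolt_bar (a point): Grip point on the bolt's red cross handle: round, 12 mm, 80 mm long along fixture y (y 25 to 105 mm), 68 mm from the pivot axis. The point is on its inner half (y = 39 mm), away from the half's bar; with the bolt in the slot it is at fixture (37, 39, 123) mm. The shank (10 mm) joins at y = 65 mm. Pinched from above, fingers closing along fixture x, it turns freely between the pads.
- tube: Loose steel tube, 40 mm diameter, 204 mm long, with a 46 mm square, 10 mm thick aluminium flange at each end (it does not roll), about 0.35 kg. Origin: its centre, on the axis; its y axis runs along the tube, both ends alike. It starts lying on the pallet, axis 31 mm above the table. In the fixture the flanges lie just outside the two V seats.
- pallet: Grey flat pallet, 270 x 270 x 8 mm, fixed; origin: centre of its underside. At the start the tube lies along its x axis near y = -75 mm and the masters stand in a row near y = +60 mm, about 85 mm apart along x.
- plate: Blue flat plate, 140 (x) x 250 (y) x 10 mm, fixed; origin: centre of its underside. The masters go on it.
- master1: Tall, top-heavy master (1 to 3 of them are present): foot disc 44 mm diameter 8 mm high, blue stem 16 mm diameter, heavy chrome head 34 mm diameter from 120 to 170 mm above the foot's underside; 0.35 kg, centre of mass about 108 mm up, falls over beyond about 11 degrees. Origin: centre of the foot's underside, z up.
- master2: Tall, top-heavy master (1 to 3 of them are present): foot disc 44 mm diameter 8 mm high, blue stem 16 mm diameter, heavy chrome head 34 mm diameter from 120 to 170 mm above the foot's underside; 0.35 kg, centre of mass about 108 mm up, falls over beyond about 11 degrees. Origin: centre of the foot's underside, z up.
- master3: Tall, top-heavy master (1 to 3 of them are present): foot disc 44 mm diameter 8 mm high, blue stem 16 mm diameter, heavy chrome head 34 mm diameter from 120 to 170 mm above the foot's underside; 0.35 kg, centre of mass about 108 mm up, falls over beyond about 11 degrees. Origin: centre of the foot's underside, z up.
- driver: Screwdriver, 170 mm long, lying on the table: leave it alone. Origin under its middle.
- gauge_ring: Brass ring, 70 mm diameter, 25 mm high: leave it alone. Origin: centre of its underside.
- cup: White cup, 70 mm diameter, 80 mm high: leave it alone. Origin: centre of its underside.
There are look-alikes about, which are no part of the job. Leave any purple look-alike of the tube alone.

How it is judged:
On the way, in this order (a step that is already met when the one before it is completed fails the run):
1. the bolt is swung out of the slot while the half is still shut (value of joint bolt above 0.7 rad and value of joint half below 0.2 rad), for 0.2 s.
2. the half is swung open (value of joint half above 1.7 rad), for 0.2 s.
3. the tube lies in both V seats with the half still open (x of tube in the frame of fixture between -0.006 and 0.006 m and y of tube in the frame of fixture between -0.022 and 0.022 m and z of tube in the frame of fixture between 0.069 and 0.081 m and angle between the y axis of tube and the y axis of fixture, either way round below 0.08 rad and value of joint half above 1.2 rad), for 0.2 s.
4. the half is shut over the tube with the bolt still out (x of tube in the frame of fixture between -0.006 and 0.006 m and y of tube in the frame of fixture between -0.022 and 0.022 m and z of tube in the frame of fixture between 0.069 and 0.081 m and angle between the y axis of tube and the y axis of fixture, either way round below 0.08 rad and value of joint half below 0.08 rad and value of joint bolt above 0.45 rad), for 0.2 s.
5. the bolt is in the slot (value of joint half below 0.08 rad and value of joint bolt below 0.12 rad), for 0.2 s.
At the end, for the whole second after the job is handed in: The tube lies in both V seats (6 mm across and in height, 22 mm lengthwise, 0.08 rad), the half is shut over it (under 0.08 rad), the bolt is in its slot (under 0.12 rad), and every master present stands upright and still on the blue plate with its foot on it (overhang up to 10 mm is let pass) (all of step 5 and x of tube in the frame of fixture between -0.006 and 0.006 m and y of tube in the frame of fixture between -0.022 and 0.022 m and z of tube in the frame of fixture between 0.069 and 0.081 m and angle between the y axis of tube and the y axis of fixture, either way round below 0.08 rad and linear speed of each of tube, master1, master2, master3 below 0.02 m/s and x of master1 in the frame of plate between -0.058 and 0.058 m and y of master1 in the frame of plate between -0.113 and 0.113 m and z of master1 in the frame of plate between 0.006 and 0.014 m and angle between each of master1, master2, master3's own z axis and vertical below 0.06 rad and x of master2 in the frame of plate between -0.058 and 0.058 m and y of master2 in the frame of plate between -0.113 and 0.113 m and z of master2 in the frame of plate between 0.006 and 0.014 m and x of master3 in the frame of plate between -0.058 and 0.058 m and y of master3 in the frame of plate between -0.113 and 0.113 m and z of master3 in the frame of plate between 0.006 and 0.014 m); the robot touches nothing.
It fails at once if the half is moved off its shut place (over 0.3 rad) while the bolt stands in the slot's place (under 0.4 rad) (value of joint half above 0.3 rad and value of joint bolt below 0.4 rad).
It fails at once if a master is tipped over (angle between any of master1, master2, master3's own z axis and vertical above 0.5 rad).
It fails at once if the screwdriver, ring or cup is moved over 30 mm (distance of any of driver, gauge_ring, cup from where it was at the start of the episode above 0.03 m).
Of master1, master2, master3 only 1 to 3 are there at a start; the rules pass over those that are not, and their reading is None.
At some moment in a run one of tube may be knocked a few centimetres aside while the robot is not near it.
It also fails if it takes over 210 s, if anything falls off the work surface, if the arm or the gripper's body presses on something with over 40 N, if the wrist force passes 120 N, or if a joint passes its speed limit or range.

ROBOT

A 6-joint arm with a two-finger parallel gripper is mounted at the origin on the work surface. World frame = base frame: x ahead of the robot, y to its left, z up, the work surface at z = 0. Lengths are in m, angles in rad, forces in N, time in s.
With the tool pointing down it reaches from about 0.35 to 0.775 m from the base axis. Payload 5.5 kg.
Tool frame: the origin (TCP) lies at the very end of the fingers, on their centre line; the grasp point (between the pads) lies bot.grip_depth behind it (bot.grip_depth is the distance from the TCP to the grasp point, in m); x points along the fingers, y is the direction in which the jaws open and shut, and the axes are right-handed (so a half turn about x gives the same grasp; the last joint's range is limited). The gripper opens to 85 mm and grips with 20 to 120 N. Pads are 22 mm wide; open, the fingers measure 114 mm over their backs; the gripper's body (76 mm by 85 mm) begins 54 mm behind the grasp point. The pads swing forward as they close: fully open they stand 13 mm farther back than shut.
Start: joints at [1.165, 0.313, 0.046, 1.304, 0, 1.431], TCP at [0.151, 0.555, 0.231] pointing down, gripper open.
Joint ranges: [-2.76, 2.76], [-0.86, 1.69], [-1.03, 1.26], [-2.2, 2.34], [-1.47, 1.5], [-3.14, 3.14]. Speed limits (rad/s): [2.57, 2.57, 3.14, 3.14, 3.14, 3.14].

INTERFACE

Orientations are given as a unit quaternion [x, y, z, w].
In Python, from rig import readout, camera, camera_params, bot gives the robot as it stands. The module is installed in compiled form; this text tells all that it offers.
- The arm moves only by the tool drive_tool, never from a script. Its argument "targets" is a list of rows, each a list of 3 entries, a list of its own where there are three numbers: the opening, from 0 (shut) to 1 (fully open), then the shift along the world's x, y, z in units of 0.04 m (1.0 is 0.04 m), then the turn about the world's z in units of 0.08 rad (1.0 is 0.08 rad). In form: [[gripper, [dx, dy, dz], turn], ...]. A call has 1 to 8 rows; each row shifts and turns the commanded pose from where the row before left it; what a row does not reach is not made up. A row lasts 1/12 s, in which the tool goes at most 41.7 mm and 7.16 degrees, less where a joint would pass 70% of its speed; a pose out of reach is approached as far as the arm can. A call with a number of a shift or a turn outside -1 to 1 is refused whole. A call with a gripper value outside its range is refused whole. The fingers move at their own pace and stop on an object; "grip_force" is the grip in N (left out, the last holds). Time passes only in rows, so rows that do not move let the fingers close. It gives the time, the measured TCP pose, the force and the opening at its end, in the units of the state.
- readout.get_state(): the state, without advancing time (a new reading comes with each control period).
- camera(name): name is "scene" or "top" or "wrist"; returns the picture (400x640x3 uint8, blue, green, red); there is no depth.
- camera_params(name): a dict with "intrinsics" (3x3 intrinsics, pixels), "world_from_camera" (4x4, takes a point from camera to world coordinates); the wrist camera has in their place "hand_eye" (4x4, takes a point from camera to tool coordinates, whose origin is the TCP and whose axes are the tool frame's). Camera axes: x right, y up, looking along -z (the intrinsics and any distortion apply to the point x, -y, -z); pixel columns grow to the right and rows downward; lengths in m; the calibration is good to about 2 mm. A picture is of the moment at which its call begins: read the wrist's pose just before it. camera_params takes no time and is no camera call.
- bot.hand_in(): hands the job in, once; it reports no verdict.
The state is a dict: "clock": time; "q": joint angles; "joint_vel": joint speeds; "effort": joint torques, N m; "tool_pos": TCP position; "eef_rot": TCP orientation; "wrist_force": force on the tool from outside, world axes, zero at the start; "wrist_torque": the same for the moment, N m; "opening": finger opening in m.
Only numpy, scipy, OpenCV 4.12 (cv2) and the standard library are available. Lean on these libraries where they do the work, as an engineer would, in place of code of your own. Each camera call takes 0.05 s, during which the arm holds its last target. There are 200 camera calls.

## Working session

There is one attempt and no reset: what is moved stays moved. The work goes in short steps, Python scripts to look and compute and a tool call to move; the robot and the scene stay as the last step left them, time stands still between calls to the robot, and variables do not carry over. Pictures are saved under pics/ and viewed, about 12 in all and at most 16, crops included, and the job is handed in when it is done.

Besides the shell and the picture viewer there is one more tool, called by a JSON object that holds its "op" and its "data", one argument or row to a line. drive_tool: Moves the arm, as the interface text tells. Shifts and turns lie within -1 to 1; 1 stands for 0.04 m of shift or 0.08 rad of turn. Its arguments: {"type":"object","properties":{"targets":{"type":"array"},"grip_force":{"type":"number"}},"required":["targets"]}

```bash
mkdir -p pics; ls; python3 - <<'E'
from rig import readout, camera, camera_params, bot
import cv2
print(readout.get_state(), bot.grip_depth)
for n in("scene","top"):
    cv2.imwrite(f"pics/{n}0.png",camera(n)); print(n,camera_params(n))
print(camera_params("wrist"))
E
```

```text
pics
{'clock': 0.0, 'q': array([1.16547223e+00, 3.13996348e-01, 4.49925357e-02, 1.30359674e+00,
       6.39016071e-06, 1.43120087e+00]), 'joint_vel': array([-1.26689552e-03, -1.83045836e-04, -4.20155894e-04, -6.71033672e-04,
        8.08046491e-05, -4.04602555e-05]), 'effort': array([-4.48649007e-05, -4.80628288e+01,  2.98532206e+01,  1.91841857e-02,
       -3.31336578e-04, -7.66178971e-06]), 'tool_pos': array([0.15080687, 0.55435049, 0.23041672]), 'eef_rot': array([ 0.0930593 ,  0.70104825, -0.09428681,  0.70070059]), 'wrist_force': array([-0.90605925, -0.22757469,  0.18954017]), 'wrist_torque': array([0.04347631, 0.02092218, 0.00690524]), 'opening': 0.0853270024395977} 0.0187
scene {'intrinsics': array([[395.89532286,   0.        , 323.06086802],
       [  0.        , 395.89532286, 204.25175604],
       [  0.        ,   0.        ,   1.        ]]), 'world_from_camera': array([[-0.0536029 , -0.626905  ,  0.77724954,  1.5045415 ],
       [ 0.99843988, -0.02145901,  0.05154909,  0.15045465],
       [-0.01563738,  0.77880012,  0.62707722,  0.85557952],
       [ 0.        ,  0.        ,
[... 390 characters left out ...]
02],
       [-6.91424094e-03,  2.25764340e-01,  9.74157408e-01,
         2.06640806e+00],
       [ 0.00000000e+00,  0.00000000e+00,  0.00000000e+00,
         1.00000000e+00]])}
{'intrinsics': array([[286.04200905,   0.        , 319.70073305],
       [  0.        , 286.04200905, 199.55402478],
       [  0.        ,   0.        ,   1.        ]]), 'hand_eye': array([[ 1.25000182e-03,  2.88719705e-01, -9.57412852e-01,
        -1.42578411e-01],
       [ 9.99999188e-01, -5.98491152e-04,  1.12512028e-03,
        -7.61582325e-04],
       [-2.48158725e-04, -9.57413481e-01, -2.88720218e-01,
        -7.38711335e-02],
       [ 0.00000000e+00,  0.00000000e+00,  0.00000000e+00,
         1.00000000e+00]])}
```

View pics/top0.png

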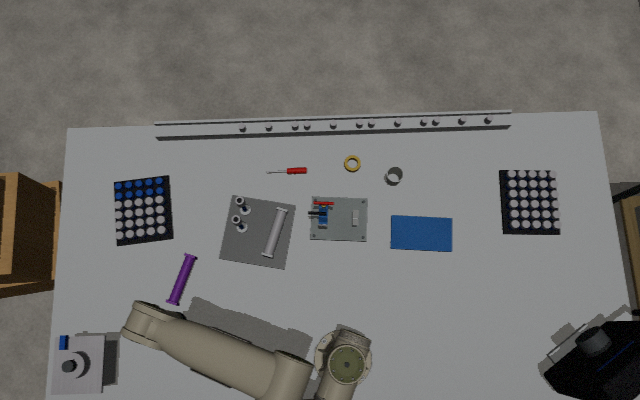

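View pics/scene0.png

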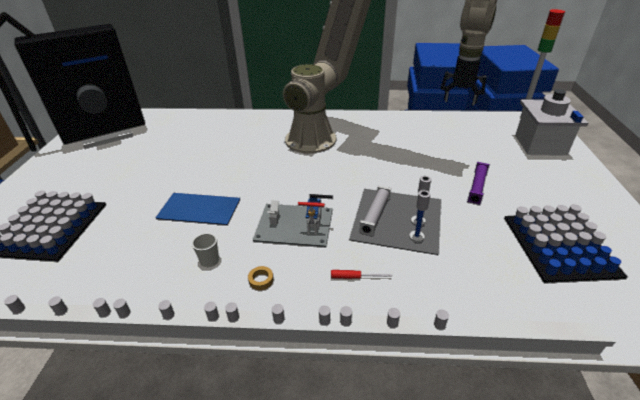

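The top view shows the pallet (px 258,232) with two masters and the tube, the fixture (338,219), the plate (421,233), the purple look-alike (182,280), the driver, ring and cup. Next I take an enlarged crop for the corners.

```bash
python3 - <<'E'
import cv2
a=cv2.imread("pics/top0.png")[180:280,210:465]
cv2.imwrite("pics/topc.png",cv2.resize(a,None,fx=3.13,fy=3.13,interpolation=cv2.INTER_CUBIC))
a=cv2.imread("pics/scene0.png")[165:260,245:450]
cv2.imwrite("pics/scenec.png",cv2.resize(a,None,fx=3.9,fy=3.9,interpolation=cv2.INTER_CUBIC))
E
```

```text
(no output)
```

View pics/topc.png

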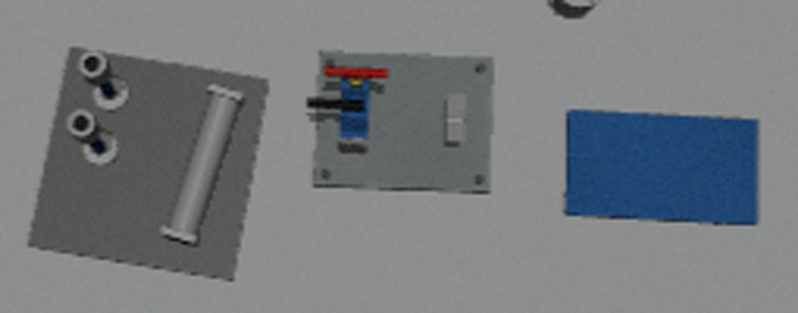

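View pics/scenec.png

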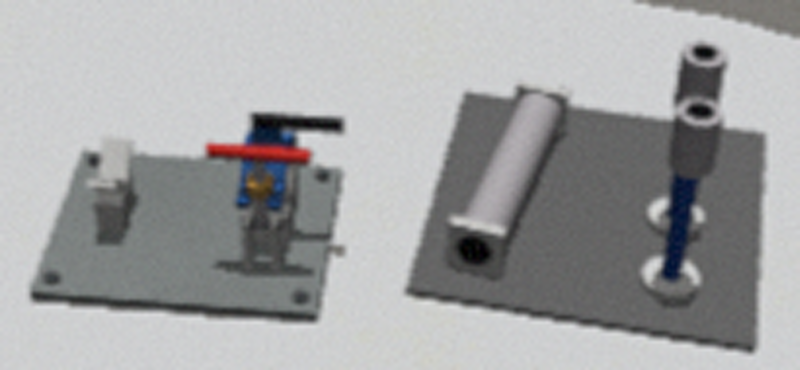

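```bash
cat > h.py <<'E'
import numpy as np, cv2
from scipy.spatial.transform import Rotation as R
from rig import readout, camera, camera_params, bot
def cam(name):
    p=camera_params(name)
    if name=="wrist":
        s=readout.get_state(); T=np.eye(4); T[:3,:3]=R.from_quat(s["eef_rot"]).as_matrix(); T[:3,3]=s["tool_pos"]
        return p["intrinsics"],T@p["hand_eye"]
    return p["intrinsics"],p["world_from_camera"]
def w(uv,z,c):
    K,T=c; uv=np.atleast_2d(uv).astype(float); z=np.broadcast_to(z,len(uv))
    r=np.c_[(uv[:,0]-K[0,2])/K[0,0],-(uv[:,1]-K[1,2])/K[1,1],-np.ones(len(uv))]@T[:3,:3].T
    return T[:3,3]+r*((z-T[2,3])/r[:,2])[:,None]
def proj(P,c):
    K,T=c; p=(np.atleast_2d(P)-T[:3,3])@T[:3,:3]
    return np.c_[K[0,2]+K[0,0]*p[:,0]/-p[:,2],K[1,2]+K[1,1]*p[:,1]/p[:,2]]
def fit(local,world):
    l=np.asarray(local,float);g=np.asarray(world)[:,:2];lc=l-l.mean(0);gc=g-g.mean(0)
    a=np.arctan2((lc[:,0]*gc[:,1]-lc[:,1]*gc[:,0]).sum(),(lc*gc).sum())
    M=np.array([[np.cos(a),-np.sin(a)],[np.sin(a),np.cos(a)]]); o=g.mean(0)-M@l.mean(0)
    return o,a,np.abs(l@M.T+o-g).max()
def show():
    s=readout.get_state(); print(s["clock"],s["tool_pos"].round(4),"jaw yaw",np.degrees(np.arctan2(*R.from_quat(s["eef_rot"]).as_matrix()[[1,0],1])).round(2),s["opening"].round(4),s["wrist_force"].round(1),s["q"].round(2))
E
python3 - <<'E'
from h import *
np.set_printoptions(precision=4,suppress=True)
ct,cs=cam("top"),cam("scene")
t=lambda a,z:w(np.array([210,180])+np.array(a)/3.13,z,ct)
s=lambda a,z:w(np.array([245,165])+np.array(a)/3.9,z,cs)
sq=lambda x,y:[[x,y],[x,-y],[-x,-y],[-x,y]]
# local order: top image TL(+x,+y),TR(+x,-y),BR,BL
print("fix",fit(sq(.09,.115),t([(320,51),(493,57),(490,193),(314,186)],.012)))
print("fix s",fit(sq(.09,.115),s([(316,318),(33,297),(85,152),(342,172)],.012)))
print("plate",fit(sq(.07,.125),t([(568,110),(758,120),(757,223),(566,214)],.01)))
print("pal",fit(sq(.135,.135),t([(70,47),(268,79),(233,280),(29,246)],.008)))
print("pal s",fit(sq(.135,.135),s([(754,349),(408,293),(465,94),(764,132)],.008)))
print("tube",t([(225,93),(180,234)],.05))
print("feet",t([(110,95),(100,148)],.016),s([(671,277),(678,217)],.016))
print("heads",t([(94,64),(80,124)],.178),s([(698,110),(705,53)],.178))
show()
E
```

```text
fix (array([ 0.5562, -0.0096]), np.float64(-0.07410877019855572), np.float64(0.0013913289978063625))
fix s (array([ 0.5635, -0.0044]), np.float64(-0.07373947230294543), np.float64(0.0036818039939441882))
plate (array([ 0.4846, -0.3434]), np.float64(-0.08745123308434818), np.float64(0.002187055086344203))
pal (array([0.5145, 0.3253]), np.float64(-0.1963176367925753), np.float64(0.0014483998502537176))
pal s (array([0.5191, 0.3278]), np.float64(-0.19180976978253672), np.float64(0.003455573855604299))
tube [[0.5935 0.2225 0.05  ]
 [0.4118 0.2831 0.05  ]]
feet [[0.6039 0.3764 0.016 ]
 [0.5332 0.3896 0.016 ]] [[0.6088 0.3772 0.016 ]
 [0.5369 0.3922 0.016 ]]
heads [[0.6057 0.3731 0.178 ]
 [0.5315 0.39   0.178 ]] [[0.6056 0.3755 0.178 ]
 [0.5339 0.3909 0.178 ]]Traceback (most recent call last):
  File "<stdin>", line 16, in <module>
  File "h.py", line 23, in show
    s=readout.get_state(); print(s["clock"],s["tool_pos"].round(4),"jaw yaw",np.degrees(np.arctan2(*R.from_quat(s["eef_rot"]).as_matrix()[[1,0],1])).round(2),s["opening"].round(4),s["wrist_force"].round(1),s["q"].round(2))
                                                                                                                                                              ^^^^^^^^^^^^^^^^^^
AttributeError: 'float' object has no attribute 'round'
```

{"op": "drive_tool", "data": {
  "targets": [
    [0.6, [0.54, -0.64, 0.2], -0.86],
    [0.6, [0.54, -0.64, 0.2], -0.86],
    [0.6, [0.54, -0.64, 0.2], -0.86],
    [0.6, [0.54, -0.64, 0.2], -0.86],
    [0.6, [0.54, -0.64, 0.2], -0.86],
    [0.6, [0.54, -0.64, 0.2], -0.86],
    [0.6, [0.54, -0.64, 0.2], -0.86],
    [0.6, [0.54, -0.64, 0.2], -0.86]
  ]
}}

```text
clock: 0.77
tool_pos: [0.3244, 0.3485, 0.2954]
eef_rot: [0.282, 0.649, -0.282, 0.649]
wrist_force: [0.2, 1.0, -0.2]
opening: 0.0514
```

{"op": "drive_tool", "data": {
  "targets": [
    [0.6, [0.54, -0.64, 0], -0.86],
    [0.6, [0.54, -0.64, 0], -0.86],
    [0.6, [0.54, -0.64, 0], -0.86],
    [0.6, [0.54, -0.64, 0], -0.86],
    [0.6, [0.54, -0.64, 0], -0.86],
    [0.6, [0.54, -0.64, 0], -0.86],
    [0.6, [0.54, -0.64, 0], -0.86],
    [0.6, [0.54, -0.64, 0], -0.86]
  ]
}}

```text
clock: 1.43
tool_pos: [0.4973, 0.1438, 0.295]
eef_rot: [0.447, 0.548, -0.448, 0.547]
wrist_force: [0.8, 0.7, 0.1]
opening: 0.0509
```

{"op": "drive_tool", "data": {
  "targets": [
    [0.6, [0.54, -0.5, 0], -0.86],
    [0.6, [0.54, -0.5, 0], -0.86],
    [0.6, [0.54, -0.5, 0], -0.86],
    [0.6, [0.54, -0.5, 0], -0.86],
    [0.6, [0, 0, 0], 0],
    [0.6, [0, 0, 0], 0]
  ]
}}

```text
clock: 1.93
tool_pos: [0.5835, 0.064, 0.294]
eef_rot: [-0.517, -0.482, 0.518, -0.481]
wrist_force: [-0.7, 0.4, 0.6]
opening: 0.0516
```

```bash
sed -i 's/s\["opening"\].round(4)/round(float(s["opening"]),4)/' h.py; python3 - <<'E'
from h import *
show(); c=cam("wrist"); a=camera("wrist"); np.savez("w1.npz",K=c[0],T=c[1])
cv2.imwrite("pics/w1.png",cv2.resize(a,None,fx=1.25,fy=1.25)); cv2.imwrite("pics/w1raw.png",a)
E
```

```text
1.9333 [0.5835 0.064  0.294 ] jaw yaw -4.17 0.0516 [-0.7  0.4  0.6] [-0.03  0.33  0.23  1.47  0.    1.62]
```

View pics/w1.png

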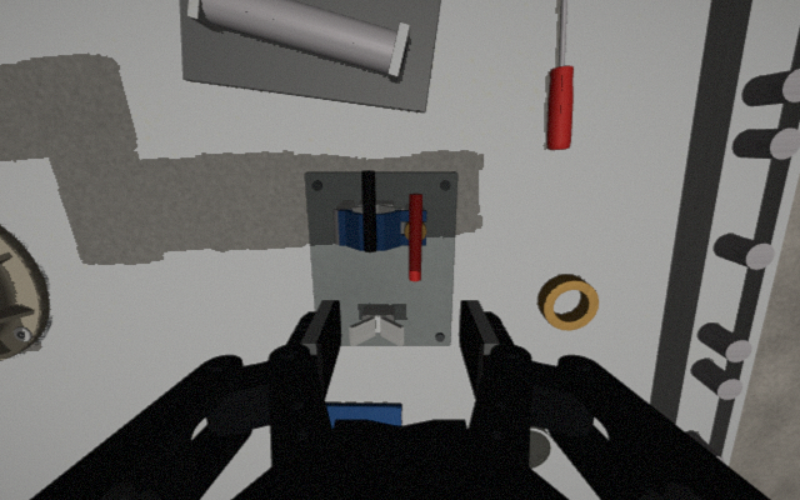

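The wrist view shows the fixture: base corners (305,172), (457,172), (457,346), the black bar from (369,172) to (370,250), and the red bar from (415,195) to (415,278), at 1.25 scale.

```bash
python3 - <<'E'
from h import *
np.set_printoptions(precision=4,suppress=True)
d=np.load("w1.npz"); c=(d["K"],d["T"])
g=lambda a,z:w(np.array(a)/1.25,z,c)
P=g([(305,172),(457,172),(457,346)],.012); print(fit([[-.09,.115],[.09,.115],[.09,-.115]],P))
B=g([(369,171),(415,194),(415,280)],.123); print(B,fit([[0,.125],[.037,.105],[.037,.025]],B))
E
```

```text
(array([ 0.5593, -0.0115]), np.float64(-0.048349510527273425), np.float64(0.0029840866355104467))
[[0.5599 0.1143 0.123 ]
 [0.5982 0.0917 0.123 ]
 [0.5933 0.0112 0.123 ]] (array([ 0.5552, -0.0114]), np.float64(-0.04701864914251991), np.float64(0.0011081010783653422))
```

{"op": "drive_tool", "data": {
  "targets": [
    [0.45, [0.26, -0.5, 0], 0.22],
    [0.45, [0, -0.54, 0], 0],
    [0.45, [0, 0, -0.75], 0],
    [0.45, [0, 0, -0.75], 0],
    [0.45, [0, 0, -0.75], 0],
    [0.45, [0, 0, -0.5], 0],
    [0.45, [0, 0, 0], 0]
  ]
}}

```text
clock: 2.57
tool_pos: [0.5894, 0.0252, 0.1808]
eef_rot: [-0.511, -0.489, 0.515, -0.485]
wrist_force: [-0.3, 1.3, -0.3]
opening: 0.0386
```

```bash
python3 - <<'E'
from h import *
show(); c=cam("wrist"); a=camera("wrist"); np.savez("w2.npz",K=c[0],T=c[1])
cv2.imwrite("pics/w2.png",cv2.resize(a,None,fx=1.25,fy=1.25))
E
```

```text
2.5667 [0.5894 0.0252 0.1808] jaw yaw -2.94 0.0386 [-0.3  1.3 -0.3] [-0.09  0.37 -0.    1.21  0.    1.53]
```

View pics/w2.png

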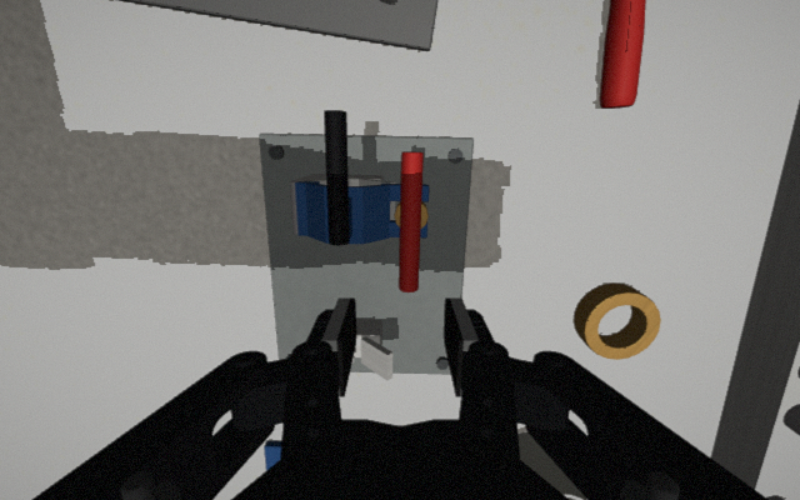

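The red bar runs (412,153)–(408,291), the black bar's far end is at (336,111), and the base corners are (261,135), (473,138), (463,374).

```bash
python3 - <<'E'
from h import *
np.set_printoptions(precision=4,suppress=True)
d=np.load("w2.npz"); c=(d["K"],d["T"])
g=lambda a,z:w(np.array(a)/1.25,z,c)
P=g([(261,135),(473,138),(463,374)],.012); print(fit([[-.09,.115],[.09,.115],[.09,-.115]],P))
B=g([(336,111),(412,153),(408,292)],.123); print(B,fit([[0,.125],[.037,.105],[.037,.025]],B))
show()
E
```

```text
(array([ 0.5589, -0.0115]), np.float64(-0.05060629980548611), np.float64(0.0024063657115347414))
[[0.5594 0.1148 0.123 ]
 [0.5984 0.0915 0.123 ]
 [0.5926 0.0102 0.123 ]] (array([ 0.5542, -0.0114]), np.float64(-0.05451786037156338), np.float64(0.0015921499767378444))
2.6167 [0.5908 0.025  0.1835] jaw yaw -2.95 0.0388 [ 0.5 -0.3  0.5] [-0.09  0.37  0.    1.21  0.    1.53]
```

{"op": "drive_tool", "data": {
  "targets": [
    [0.45, [0.09, -0.05, -0.5], 0],
    [0.45, [0, 0, -0.5], 0],
    [0.45, [0, 0, -0.5], 0],
    [0.45, [0, 0, -0.48], 0],
    [0.45, [0, 0, 0], 0],
    [0, [0, 0, 0], 0],
    [0, [0, 0, 0], 0],
    [0, [0, 0, 0], 0]
  ],
  "grip_force": 40
}}

```text
clock: 3.28
tool_pos: [0.5985, 0.0219, 0.1087]
eef_rot: [0.514, 0.486, -0.512, 0.487]
wrist_force: [-1.0, 1.1, 3.4]
opening: 0.0102
```

{"op": "drive_tool", "data": {
  "targets": [
    [0, [0, 0, 0], 0],
    [0, [0, 0, 0], 0]
  ]
}}

```text
clock: 3.45
tool_pos: [0.5985, 0.0219, 0.1087]
eef_rot: [0.514, 0.486, -0.512, 0.487]
wrist_force: [-0.8, 1.2, 5.4]
opening: 0.0104
```

{"op": "drive_tool", "data": {
  "targets": [
    [0, [0.34, -0.02, 0], 0],
    [0, [0.33, -0.02, -0.07], 0],
    [0, [0.31, -0.015, -0.13], 0],
    [0, [0.28, -0.015, -0.19], 0],
    [0, [0.24, -0.01, -0.24], 0],
    [0, [0.18, -0.01, -0.29], 0],
    [0, [0, 0, 0], 0],
    [0, [0, 0, 0], 0]
  ]
}}

```text
clock: 4.12
tool_pos: [0.6617, 0.0175, 0.068]
eef_rot: [-0.512, -0.487, 0.515, -0.485]
wrist_force: [-5.9, -3.8, -2.9]
opening: 0.0099
```

{"op": "drive_tool", "data": {
  "targets": [
    [0.45, [0, 0, 0], 0],
    [0.45, [0, 0, 0], 0],
    [0.45, [0, 0, 0.2], 0],
    [0.45, [0, 0, 0.7], 0],
    [0.45, [0, 0, 0.8], 0],
    [0.45, [0, 0, 0.8], 0],
    [0.45, [0, 0, 0.8], 0],
    [0.45, [-0.5, 0.4, 0], 0]
  ]
}}

```text
clock: 4.78
tool_pos: [0.6518, 0.0316, 0.2113]
eef_rot: [0.518, 0.481, -0.509, 0.491]
wrist_force: [0.9, 0.6, 1.3]
opening: 0.0383
```

{"op": "drive_tool", "data": {
  "targets": [
    [0.45, [-0.7, 0.5, 0], 0],
    [0.45, [-0.7, 0.5, 0], 0],
    [0.45, [-0.6, 0.5, 0], 0],
    [0.45, [0, 0, 0], 0],
    [0.45, [0, 0, 0], 0],
    [0.45, [0, 0, 0], 0]
  ]
}}

```text
clock: 5.28
tool_pos: [0.5655, 0.0942, 0.2031]
eef_rot: [0.514, 0.486, -0.512, 0.488]
wrist_force: [-0.1, 0.5, -0.6]
opening: 0.0386
```

```bash
python3 - <<'E'
from h import *
show(); c=cam("wrist"); a=camera("wrist"); np.savez("w3.npz",K=c[0],T=c[1])
cv2.imwrite("pics/w3.png",cv2.resize(a,None,fx=1.25,fy=1.25))
E
```

```text
5.2833 [0.5655 0.0942 0.2031] jaw yaw -3.02 0.0386 [-0.1  0.5 -0.6] [ 0.03  0.32 -0.02  1.23 -0.    1.65]
```

View pics/w3.png

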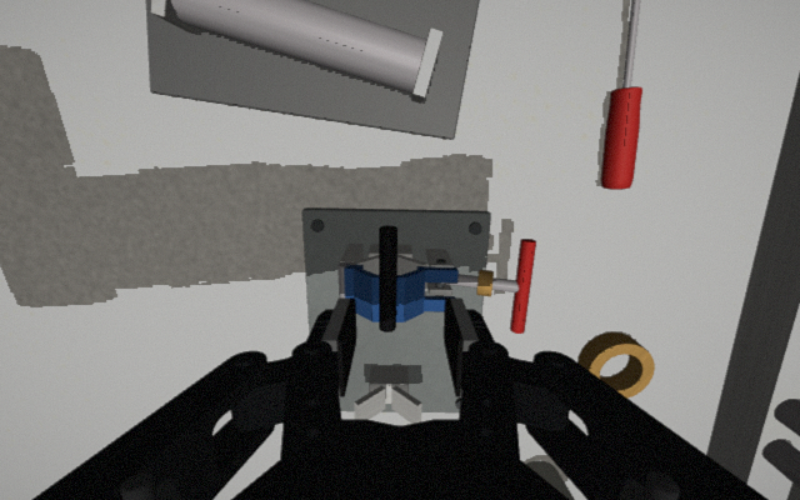

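{"op": "drive_tool", "data": {
  "targets": [
    [0.45, [-0.11, 0, -0.6], 0],
    [0.45, [0, 0, -0.7], 0],
    [0.45, [0, 0, -0.7], 0],
    [0.45, [0, 0, -0.5], 0],
    [0.45, [0, 0, 0], 0],
    [0, [0, 0, 0], 0],
    [0, [0, 0, 0], 0],
    [0, [0, 0, 0], 0]
  ]
}}

```text
clock: 6.0
tool_pos: [0.5578, 0.0936, 0.1022]
eef_rot: [-0.512, -0.487, 0.515, -0.485]
wrist_force: [-7.9, -0.7, 1.1]
opening: 0.0107
```

{"op": "drive_tool", "data": {
  "targets": [
    [0, [0, 0, 0], 0],
    [0, [0, 0, 0], 0]
  ]
}}

```text
clock: 6.17
tool_pos: [0.5579, 0.0937, 0.1022]
eef_rot: [-0.512, -0.487, 0.514, -0.486]
wrist_force: [-7.0, -0.9, -0.5]
opening: 0.0106
```

{"op": "drive_tool", "data": {
  "targets": [
    [0, [-0.42, 0.02, 0.18], 0],
    [0, [-0.375, 0.02, 0.085], 0],
    [0, [-0.385, 0.02, -0.015], 0],
    [0, [-0.37, 0.02, -0.115], 0],
    [0, [-0.325, 0.015, -0.205], 0],
    [0, [-0.26, 0.015, -0.285], 0],
    [0, [-0.18, 0.01, -0.34], 0],
    [0, [-0.085, 0.005, -0.375], 0]
  ]
}}

```text
clock: 6.83
tool_pos: [0.4664, 0.1001, 0.0621]
eef_rot: [0.516, 0.485, -0.511, 0.488]
wrist_force: [0.3, 4.6, 4.9]
opening: 0.0104
```

{"op": "drive_tool", "data": {
  "targets": [
    [0, [0, 0, 0], 0],
    [0, [0, 0, 0], 0],
    [0.45, [0, 0, 0], 0],
    [0.45, [0, 0, 0], 0]
  ]
}}

```text
clock: 7.17
tool_pos: [0.4653, 0.0987, 0.06]
eef_rot: [0.514, 0.486, -0.513, 0.487]
wrist_force: [-0.1, -0.1, 0.3]
opening: 0.0338
```

{"op": "drive_tool", "data": {
  "targets": [
    [0.45, [0, 0, 0.6], 0],
    [0.45, [0, 0, 0.8], 0],
    [0.6, [0, 0, 0.8], 0],
    [0.6, [0, 0, 0.8], 1],
    [0.8, [0, 0, 0.8], 1],
    [0.8, [0, 0, 0.7], 1],
    [1, [0, 0.3, 0], 1],
    [1, [0, 0.3, 0], 1]
  ]
}}

```text
clock: 7.83
tool_pos: [0.4658, 0.1227, 0.242]
eef_rot: [0.407, 0.577, -0.404, 0.581]
wrist_force: [0.4, 0.2, -0.1]
opening: 0.085
```

{"op": "drive_tool", "data": {
  "targets": [
    [1, [0.04, 0.4, 0], 1],
    [1, [0.04, 0.4, 0], 1],
    [1, [0.04, 0.4, 0], 1],
    [1, [0.04, 0.4, 0], 1],
    [1, [0.04, 0.4, 0], 1],
    [1, [0.04, 0.4, 0], 1],
    [1, [0.04, 0.4, 0], 1],
    [1, [0.04, 0.4, 0], 1]
  ]
}}

```text
clock: 8.5
tool_pos: [0.4771, 0.2515, 0.2394]
eef_rot: [0.202, 0.677, -0.202, 0.678]
wrist_force: [-0.3, 0.7, 0.9]
opening: 0.0853
```

{"op": "drive_tool", "data": {
  "targets": [
    [1, [0, 0, 0], 1],
    [1, [0, 0, 0], 1],
    [1, [0, 0, 0], 1],
    [1, [0, 0, 0], 0.4],
    [1, [0, 0, 0], 0],
    [1, [0, 0, 0], 0]
  ]
}}

```text
clock: 9.0
tool_pos: [0.477, 0.2508, 0.2392]
eef_rot: [0.11, 0.698, -0.11, 0.699]
wrist_force: [-0.0, -0.3, 0.0]
opening: 0.0852
```

```bash
python3 - <<'E'
from h import *
show(); c=cam("wrist"); a=camera("wrist"); np.savez("w4.npz",K=c[0],T=c[1])
cv2.imwrite("pics/w4.png",cv2.resize(a,None,fx=1.25,fy=1.25))
E
```

```text
9.0 [0.477  0.2508 0.2392] jaw yaw 72.03 0.0852 [-0.  -0.3  0. ] [ 0.34  0.24 -0.03  1.3  -0.    0.65]
```

View pics/w4.png

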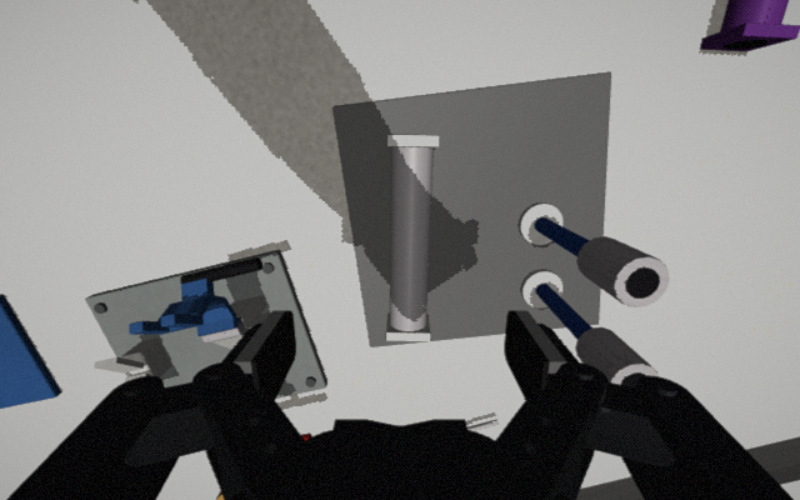

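The tube flanges are at (413,141) and (408,336), the master feet at (542,223) and (542,290). The half is open.

```bash
python3 - <<'E'
from h import *
np.set_printoptions(precision=4,suppress=True)
d=np.load("w4.npz"); c=(d["K"],d["T"])
g=lambda a,z:w(np.array(a)/1.25,z,c)
T=g([(413,141),(408,336)],.054); v=T[1]-T[0]; print(T,T.mean(0),np.hypot(*v[:2]),np.arctan2(v[1],v[0]))
T=g([(411,141),(410,325)],.05); print(T)
print(g([(542,224),(542,289)],.016))
P=g([(334,105),(610,72),(371,347)],.008);print("pal",fit([[-.135,-.135],[-.135,.135],[.135,-.135]],P))
E
```

```text
[[0.4097 0.2838 0.054 ]
 [0.5922 0.2214 0.054 ]] [0.501  0.2526 0.054 ] 0.19282454810426852 -0.32929219410163424
[[0.4092 0.2822 0.05  ]
 [0.5829 0.2266 0.05  ]]
[[0.531  0.3886 0.016 ]
 [0.6035 0.374  0.016 ]]
pal (array([0.5134, 0.3258]), np.float64(-0.1985327377703455), np.float64(0.00302234070812768))
```

{"op": "drive_tool", "data": {
  "targets": [
    [1, [0.62, 0.05, -0.4], -0.1],
    [1, [0, 0, -0.9], 0],
    [1, [0, 0, -0.9], 0],
    [1, [0, 0, -0.9], 0],
    [1, [0, 0, -0.9], 0],
    [1, [0, 0, -0.8], 0],
    [1, [0, 0, -0.4], 0],
    [1, [0, 0, -0.36], 0]
  ]
}}

```text
clock: 9.72
tool_pos: [0.5002, 0.2524, 0.0139]
eef_rot: [0.113, 0.699, -0.114, 0.697]
wrist_force: [0.2, -0.1, 0.9]
opening: 0.0853
```

{"op": "drive_tool", "data": {
  "targets": [
    [1, [0, 0, 0], 0],
    [0, [0, 0, 0], 0],
    [0, [0, 0, 0], 0],
    [0, [0, 0, 0], 0],
    [0, [0, 0, 0], 0],
    [0, [0, 0, 0], 0]
  ],
  "grip_force": 60
}}

```text
clock: 10.22
tool_pos: [0.5028, 0.2534, 0.018]
eef_rot: [0.113, 0.697, -0.112, 0.699]
wrist_force: [-0.6, -0.8, 6.2]
opening: 0.0385
```

{"op": "drive_tool", "data": {
  "targets": [
    [0, [0, 0, 0.5], 0],
    [0, [0, 0, 0.7], 0],
    [0, [0, 0, 0.8], 0],
    [0, [0, 0, 0.8], -0.9],
    [0, [0, 0, 0.8], -1],
    [0, [0, 0, 0.8], -1],
    [0, [0.1, -0.5, 0.4], -1],
    [0, [0.1, -0.5, 0], -1]
  ]
}}

```text
clock: 10.88
tool_pos: [0.5116, 0.214, 0.2133]
eef_rot: [0.249, 0.66, -0.245, 0.665]
wrist_force: [0.2, 0.6, -3.1]
opening: 0.0384
```

```bash
python3 - <<'E'
import cv2,numpy as np
a=cv2.imread("pics/w1raw.png")[130:285,225:385]
b=cv2.resize(a,None,fx=3.8,fy=3.8,interpolation=cv2.INTER_CUBIC)
b=cv2.convertScaleAbs(b,alpha=1.4)
cv2.imwrite("pics/w1c.png",b)
E
```

```text
(no output)
```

View pics/w1c.png

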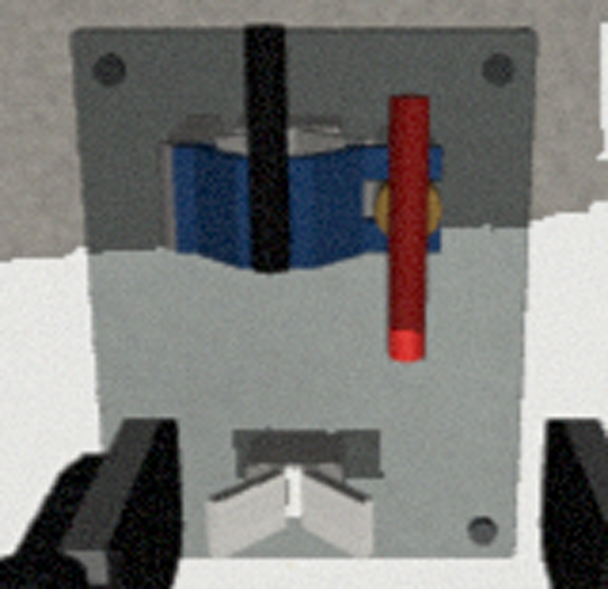

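```bash
python3 - <<'E'
from h import *
np.set_printoptions(precision=4,suppress=True)
d=np.load("w1.npz"); c=(d["K"],d["T"])
g=lambda a,z:w(np.array([225,130])+np.array(a)/3.8,z,c)
print("rims",g([(207,503),(371,500),(213,555),(372,553)],.072), fit([[-.029,-.053],[.029,-.053],[-.029,-.077],[.029,-.077]],g([(207,503),(371,500),(213,555),(372,553)],.072)))
print(fit([[-.09,.115],[.09,.115],[.09,-.115]],g([(72,30),(536,30),(518,556)],.012)))
print("bars",g([(267,150),(408,95),(407,360)],.123))
o=np.array([.5555,-.0115])
for a in(-.05,-.06):
  for o in ([.5555,-.0115],[.558,-.0115]):
    M=R.from_euler('z',a).as_matrix(); L=np.array([[-.029,-.053,.072],[.029,-.053,.072],[-.029,-.077,.072],[.029,-.077,.072],[.037,.105,.123],[.037,.025,.123],[-.09,.115,.012],[.09,.115,.012],[.09,-.115,.012]])
    print(a,o,((proj(L@M.T+[*o,0],c)-[225,130])*3.8).round(0).tolist())
E
```

```text
rims [[ 0.5159 -0.0623  0.072 ]
 [ 0.5774 -0.0655  0.072 ]
 [ 0.5157 -0.0845  0.072 ]
 [ 0.5762 -0.088   0.072 ]] (array([ 0.5497, -0.0102]), np.float64(-0.051674420192566364), np.float64(0.002031332282960596))
(array([ 0.5564, -0.0107]), np.float64(-0.06712504581782765), np.float64(0.0012825453618903193))
bars [[0.5566 0.0789 0.123 ]
 [0.5986 0.0919 0.123 ]
 [0.5934 0.0102 0.123 ]]
-0.05 [0.5555, -0.0115] [[228.0, 503.0], [383.0, 500.0], [232.0, 559.0], [384.0, 556.0], [405.0, 97.0], [408.0, 356.0], [63.0, 37.0], [532.0, 26.0], [520.0, 555.0]]
-0.05 [0.558, -0.0115] [[235.0, 503.0], [389.0, 500.0], [238.0, 559.0], [390.0, 556.0], [414.0, 96.0], [416.0, 355.0], [69.0, 37.0], [539.0, 26.0], [526.0, 555.0]]
-0.06 [0.5555, -0.0115] [[227.0, 503.0], [381.0, 501.0], [230.0, 559.0], [382.0, 557.0], [409.0, 98.0], [409.0, 357.0], [65.0, 35.0], [535.0, 29.0], [517.0, 557.0]]
-0.06 [0.558, -0.0115] [[233.0, 502.0], [388.0, 500.0], [236.0, 558.0], [388.0, 557.0], [417.0, 97.0], [417.0, 356.0], [72.0, 34.0], [541.0, 28.0], [523.0, 557.0]]
```

```bash
python3 - <<'E'
from h import *
np.set_printoptions(precision=4,suppress=True)
ct=cam("top")
t=lambda a,z:w(np.array([210,180])+np.array(a)/3.13,z,ct)
o=np.array([.5555,-.0110]); a=-.056
M=R.from_euler('z',-a).as_matrix()
f=lambda P:(P-[*o,0])@M.T
print("seat top",f(t([(455,94),(455,143)],.072)),"bar",f(t([(310,104),(335,104)],.123)),"red",f(t([(328,72),(385,74)],.123)))
d=np.load("w4.npz"); c=(d["K"],d["T"])
g=lambda a,z:w(np.array(a)/1.25,z,c)
print("w4 base", f(g([(88,298),(327,387),(280,250)],.012)))
d=np.load("w3.npz"); c=(d["K"],d["T"])
g=lambda a,z:w(np.array(a)/1.25,z,c)
print("w3 base", f(g([(303,209),(490,211)],.012)),"seat c", f(g([(391,401)],.06)),"bar",f(g([(388,228),(388,320)],.123)))
show()
E
```

```text
seat top [[ 0.0247 -0.061   0.072 ]
 [-0.0391 -0.0613  0.072 ]] bar [[-0.0036  0.123   0.123 ]
 [-0.0029  0.0919  0.123 ]] red [[0.0379 0.1015 0.123 ]
 [0.0368 0.0302 0.123 ]]
w4 base [[-0.0907 -0.1082  0.012 ]
 [ 0.0907  0.1156  0.012 ]
 [-0.0889  0.121   0.012 ]]
w3 base [[-0.0866  0.1171  0.012 ]
 [ 0.0898  0.1157  0.012 ]] seat c [[-0.0035 -0.0594  0.06  ]] bar [[-0.0037  0.1253  0.123 ]
 [-0.0041  0.06    0.123 ]]
10.8833 [0.5116 0.214  0.2133] jaw yaw 49.11 0.0384 [ 0.2  0.6 -3.1] [ 0.25  0.27 -0.05  1.24  0.    0.97]
```

{"op": "drive_tool", "data": {
  "targets": [
    [0, [0.13, -0.7, 0], -1],
    [0, [0.13, -0.7, 0], -1],
    [0, [0.13, -0.7, 0], -1],
    [0, [0.13, -0.7, 0], -1],
    [0, [0.13, -0.7, 0], -1],
    [0, [0.13, -0.7, 0], -1],
    [0, [0.13, -0.7, 0], -1],
    [0, [0.14, -0.7, 0], -1]
  ]
}}

```text
clock: 11.55
tool_pos: [0.5511, -0.0122, 0.2083]
eef_rot: [0.444, 0.551, -0.444, 0.551]
wrist_force: [0.2, -0.2, -3.4]
opening: 0.0381
```

{"op": "drive_tool", "data": {
  "targets": [
    [0, [0, 0, 0], -1],
    [0, [0, 0, 0], -1],
    [0, [0, 0, 0], -1],
    [0, [0, 0, -0.6], -0.4],
    [0, [0, 0, -0.6], 0],
    [0, [0, 0, -0.5], 0],
    [0, [0, 0, 0], 0],
    [0, [0, 0, 0], 0]
  ]
}}

```text
clock: 12.22
tool_pos: [0.5502, -0.0107, 0.1394]
eef_rot: [-0.513, -0.487, 0.514, -0.486]
wrist_force: [-0.4, -0.4, -2.5]
opening: 0.0383
```

```bash
python3 - <<'E'
from h import *
show(); a=camera("wrist"); show(); b=camera("scene")[150:270,225:360]
b=cv2.resize(b,None,fx=2.8,fy=2.8,interpolation=cv2.INTER_CUBIC)
a=a[40:,100:520]; cv2.imwrite("pics/w5.png",np.hstack([a,cv2.resize(b,(378,360))]))
E
```

```text
12.2167 [ 0.5502 -0.0107  0.1394] jaw yaw -3.06 0.0383 [-0.4 -0.4 -2.5] [-0.17  0.31 -0.18  1.08  0.    1.46]
12.2667 [ 0.5514 -0.0109  0.1407] jaw yaw -3.06 0.0383 [-0.1  0.3 -2.2] [-0.17  0.31 -0.18  1.08  0.    1.46]
```

View pics/w5.png

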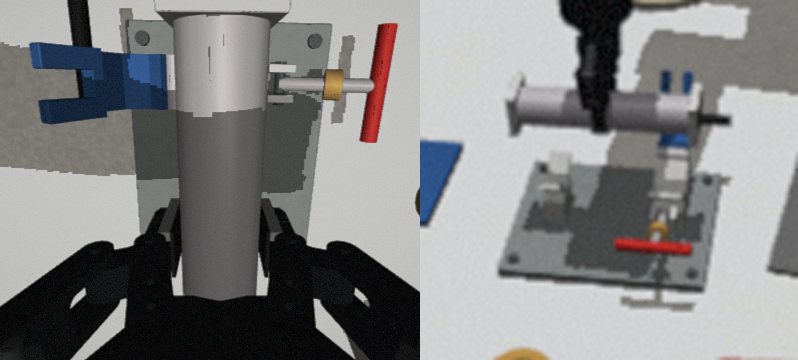

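The tube is held level and aligned over the seats (column ~220, bolt out at right, half open at left). I lower it now.

{"op": "drive_tool", "data": {
  "targets": [
    [0, [0.02, 0, -0.5], 0],
    [0, [0, 0, -0.5], 0],
    [0, [0, 0, -0.4], 0],
    [0, [0, 0, -0.25], 0],
    [0, [0, 0, -0.15], 0],
    [0, [0, 0, -0.1], 0],
    [0, [0, 0, 0], 0],
    [0, [0, 0, 0], 0]
  ]
}}

```text
clock: 12.98
tool_pos: [0.5526, -0.011, 0.065]
eef_rot: [0.513, 0.486, -0.513, 0.487]
wrist_force: [-1.0, 0.1, -2.4]
opening: 0.0385
```

{"op": "drive_tool", "data": {
  "targets": [
    [0, [0, 0, -0.05], 0],
    [0, [0, 0, -0.03], 0],
    [0, [0, 0, 0], 0],
    [0, [0, 0, 0], 0]
  ]
}}

```text
clock: 13.32
tool_pos: [0.5527, -0.011, 0.0642]
eef_rot: [0.514, 0.486, -0.513, 0.487]
wrist_force: [-9.0, 0.9, 16.4]
opening: 0.0382
```

{"op": "drive_tool", "data": {
  "targets": [
    [0, [-0.03, 0, 0], 0],
    [0.7, [0, 0, 0], 0],
    [0.7, [0, 0, 0], 0],
    [0.7, [0, 0, 0], 0],
    [0.7, [0, 0, 0.5], 0],
    [0.7, [0, 0, 0.8], 0],
    [0.7, [0, 0, 0.8], 0],
    [0.5, [0, 0, 0.8], 0]
  ]
}}

```text
clock: 13.98
tool_pos: [0.5508, -0.0109, 0.1778]
eef_rot: [-0.513, -0.487, 0.513, -0.486]
wrist_force: [1.2, -0.1, 0.6]
opening: 0.0493
```

{"op": "drive_tool", "data": {
  "targets": [
    [0.45, [-0.53, 0.68, 0.3], 0],
    [0.45, [-0.54, 0.68, 0], 0],
    [0.45, [-0.54, 0.68, 0], 0],
    [0.45, [-0.54, 0.7, 0], 0],
    [0.45, [0, 0, 0], 0],
    [0.45, [0, 0, 0], 0],
    [0.45, [0, 0, 0], 0]
  ]
}}

```text
clock: 14.57
tool_pos: [0.4658, 0.0986, 0.1892]
eef_rot: [0.513, 0.486, -0.513, 0.487]
wrist_force: [0.4, -0.2, -0.8]
opening: 0.0384
```

```bash
python3 - <<'E'
from h import *
show(); c=cam("wrist"); a=camera("wrist"); np.savez("w6.npz",K=c[0],T=c[1])
cv2.imwrite("pics/w6.png",cv2.resize(a,None,fx=1.25,fy=1.25))
E
```

```text
14.5667 [0.4658 0.0986 0.1892] jaw yaw -3.02 0.0384 [ 0.4 -0.2 -0.8] [ 0.04  0.14 -0.28  1.15 -0.    1.66]
```

View pics/w6.png

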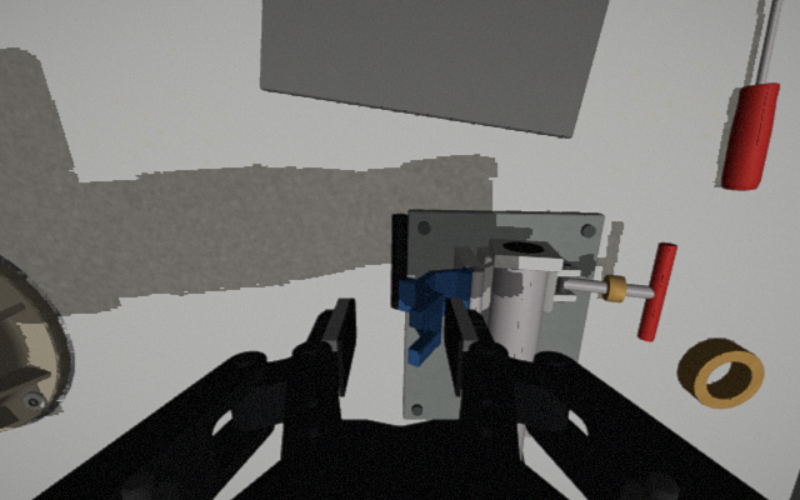

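{"op": "drive_tool", "data": {
  "targets": [
    [0.45, [0, 0, -0.7], 0],
    [0.45, [0, 0, -0.8], 0],
    [0.45, [0, 0, -0.8], 0],
    [0.45, [0, 0, -0.6], 0],
    [0.45, [0, 0, -0.3], 0],
    [0.45, [0, 0, 0], 0],
    [0, [0, 0, 0], 0],
    [0, [0, 0, 0], 0]
  ],
  "grip_force": 40
}}

```text
clock: 15.28
tool_pos: [0.4658, 0.0977, 0.0603]
eef_rot: [-0.513, -0.486, 0.514, -0.486]
wrist_force: [-0.4, -1.1, 0.6]
opening: 0.0152
```

{"op": "drive_tool", "data": {
  "targets": [
    [0, [0, 0, 0], 0],
    [0, [0, 0, 0], 0],
    [0, [0, 0, 0], 0]
  ]
}}

```text
clock: 15.53
tool_pos: [0.4653, 0.0977, 0.0608]
eef_rot: [-0.513, -0.486, 0.514, -0.486]
wrist_force: [-0.1, -2.9, -3.4]
opening: 0.0104
```

```bash
python3 - <<'E'
from h import *
np.set_printoptions(precision=4,suppress=True)
d=np.load("w6.npz"); c=(d["K"],d["T"])
P=w(np.array([(493,243),(558,243)])/1.25,.098,c); o=np.array([.552,-.0112,0])
print((P-o)@R.from_euler('z',.054).as_matrix().T); show()
E
```

```text
[[-0.029   0.1117  0.098 ]
 [ 0.0152  0.1117  0.098 ]]
15.5333 [0.4653 0.0977 0.0608] jaw yaw -3.13 0.0104 [-0.1 -2.9 -3.4] [ 0.04  0.25 -0.49  0.83 -0.    1.66]
```

{"op": "drive_tool", "data": {
  "targets": [
    [0, [0.085, 0, 0.375], 0],
    [0, [0.18, -0.01, 0.34], 0],
    [0, [0.26, -0.015, 0.285], 0],
    [0, [0.325, -0.015, 0.205], 0],
    [0, [0.37, -0.02, 0.115], 0],
    [0, [0.385, -0.02, 0.015], 0],
    [0, [0.375, -0.02, -0.085], 0],
    [0, [0.34, -0.02, -0.18], 0]
  ]
}}

```text
clock: 16.2
tool_pos: [0.5584, 0.0924, 0.1057]
eef_rot: [-0.513, -0.485, 0.514, -0.487]
wrist_force: [-30.4, -1.2, 47.6]
opening: 0.0105
```

{"op": "drive_tool", "data": {
  "targets": [
    [0, [0, 0, 0], 0],
    [0, [0, 0, -0.03], 0],
    [0, [0, 0, 0], 0]
  ]
}}

```text
clock: 16.45
tool_pos: [0.5579, 0.0926, 0.1045]
eef_rot: [-0.513, -0.485, 0.514, -0.487]
wrist_force: [-5.3, -4.0, 10.1]
opening: 0.0107
```

{"op": "drive_tool", "data": {
  "targets": [
    [0.45, [0, 0, 0], 0],
    [0.45, [0, 0, 0], 0],
    [0.45, [0, 0, 0.6], 0],
    [0.45, [0, 0, 0.8], 0],
    [0.45, [0.6, -0.45, 0.8], 0],
    [0.45, [0.7, -0.5, 0], 0],
    [0.45, [0.7, -0.5, 0], 0],
    [0.45, [0.7, -0.45, 0], 0]
  ]
}}

```text
clock: 17.12
tool_pos: [0.6666, 0.0178, 0.1903]
eef_rot: [0.514, 0.486, -0.512, 0.487]
wrist_force: [0.7, -0.2, 0.5]
opening: 0.0384
```

{"op": "drive_tool", "data": {
  "targets": [
    [0.45, [0, 0, -0.6], 0],
    [0.45, [0, 0, 0], 0],
    [0.45, [0, 0, 0], 0],
    [0.45, [0, 0, 0], 0]
  ]
}}

```text
clock: 17.45
tool_pos: [0.6638, 0.0193, 0.165]
eef_rot: [-0.513, -0.487, 0.513, -0.486]
wrist_force: [1.4, -0.7, -0.3]
opening: 0.0381
```

```bash
python3 - <<'E'
from h import *
show(); c=cam("wrist"); a=camera("wrist"); np.savez("w7.npz",K=c[0],T=c[1])
cv2.imwrite("pics/w7.png",cv2.resize(a,None,fx=1.25,fy=1.25)); show()
E
```

```text
17.45 [0.6638 0.0193 0.165 ] jaw yaw -3.02 0.0381 [ 1.4 -0.7 -0.3] [-0.09  0.51  0.18  1.24  0.    1.53]
17.5 [0.6642 0.0194 0.1657] jaw yaw -3.01 0.0384 [-0.4 -0.   0.1] [-0.09  0.51  0.18  1.24  0.    1.53]
```

View pics/w7.png

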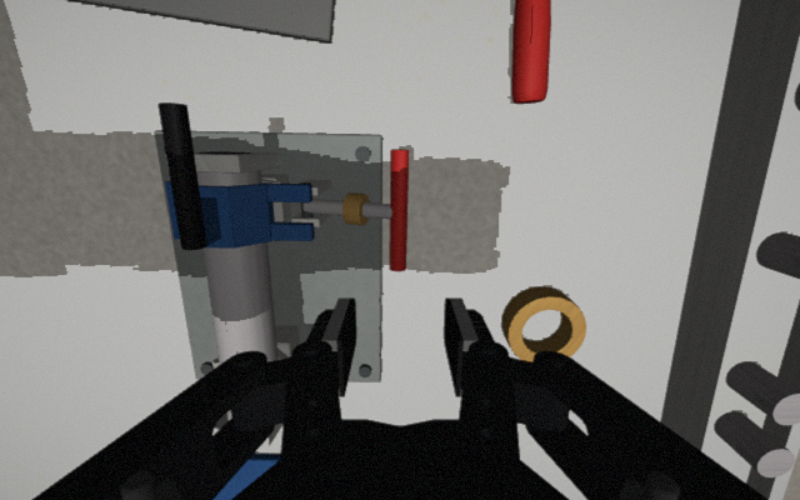

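{"op": "drive_tool", "data": {
  "targets": [
    [0.45, [0, 0, -0.6], 0],
    [0.45, [0, 0, -0.8], 0],
    [0.45, [0, 0, -0.7], 0],
    [0.45, [0, 0, -0.45], 0],
    [0.45, [0, 0, -0.2], 0],
    [0.45, [0, 0, 0], 0],
    [0, [0, 0, 0], 0],
    [0, [0, 0, 0], 0]
  ]
}}

```text
clock: 18.17
tool_pos: [0.6646, 0.0191, 0.057]
eef_rot: [0.513, 0.486, -0.513, 0.487]
wrist_force: [-22.4, 1.3, 9.0]
opening: 0.0153
```

{"op": "drive_tool", "data": {
  "targets": [
    [0, [0, 0, 0], 0],
    [0, [0, 0, 0], 0],
    [0, [0, 0, 0], 0]
  ]
}}

```text
clock: 18.42
tool_pos: [0.6624, 0.0192, 0.057]
eef_rot: [-0.512, -0.487, 0.514, -0.486]
wrist_force: [-8.8, 1.3, 6.8]
opening: 0.0105
```

{"op": "drive_tool", "data": {
  "targets": [
    [0, [-0.16, 0.005, 0.315], 0],
    [0, [-0.18, 0.01, 0.29], 0],
    [0, [-0.24, 0.01, 0.24], 0],
    [0, [-0.28, 0.015, 0.19], 0],
    [0, [-0.31, 0.015, 0.13], 0],
    [0, [-0.33, 0.02, 0.07], 0],
    [0, [-0.34, 0.02, 0], 0],
    [0, [0, 0, 0], 0]
  ]
}}

```text
clock: 19.08
tool_pos: [0.5942, 0.0236, 0.1117]
eef_rot: [0.517, 0.484, -0.509, 0.49]
wrist_force: [1.7, 4.6, 16.9]
opening: 0.0102
```

{"op": "drive_tool", "data": {
  "targets": [
    [0, [-0.06, 0, 0], 0],
    [0, [0, 0, 0], 0],
    [0, [0, 0, 0], 0]
  ]
}}

```text
clock: 19.33
tool_pos: [0.5933, 0.0237, 0.1116]
eef_rot: [0.517, 0.484, -0.509, 0.49]
wrist_force: [2.1, 6.6, 17.0]
opening: 0.0101
```

{"op": "drive_tool", "data": {
  "targets": [
    [0.45, [0, 0, 0.1], 0],
    [0.45, [0, 0, 0], 0],
    [0.45, [0, -0.15, 0.0], 0],
    [0.45, [0, 0, 0], 0],
    [0, [-0.05, 0, 0], 0],
    [0, [0, 0, 0], 0],
    [0, [0, 0, 0], 0],
    [0, [0, 0, 0], 0]
  ]
}}

```text
clock: 20.0
tool_pos: [0.5895, 0.0159, 0.1084]
eef_rot: [0.514, 0.485, -0.512, 0.488]
wrist_force: [7.4, -0.0, -4.5]
opening: 0.0102
```

{"op": "drive_tool", "data": {
  "targets": [
    [0, [-0.04, 0, 0], 0],
    [0, [0, 0, 0], 0],
    [0, [0, 0, 0], 0]
  ]
}}

```text
clock: 20.25
tool_pos: [0.5895, 0.0159, 0.1084]
eef_rot: [0.515, 0.484, -0.511, 0.488]
wrist_force: [11.9, -0.2, -7.4]
opening: 0.0103
```

{"op": "drive_tool", "data": {
  "targets": [
    [0.45, [0, 0, 0], 0],
    [0.45, [0, 0, 0], 0],
    [0.45, [0, 0, 0.6], 0],
    [0.45, [0, 0, 0.9], 0],
    [0.6, [0, 0, 0.9], 0.8],
    [0.8, [0, 0, 0.9], 1],
    [0.8, [0, 0, 0.9], 1],
    [0.8, [0, 0.3, 0.6], 1]
  ]
}}

```text
clock: 20.92
tool_pos: [0.585, 0.0272, 0.3037]
eef_rot: [0.433, 0.558, -0.433, 0.56]
wrist_force: [0.3, 0.6, -0.1]
opening: 0.0683
```

{"op": "drive_tool", "data": {
  "targets": [
    [0.8, [0, 0.8, 0], 1],
    [0.8, [0, 0.8, 0], 1],
    [0.8, [0, 0.8, 0], 1],
    [0.8, [0, 0.8, 0], 1],
    [0.8, [0, 0.8, 0], 1],
    [0.8, [0, 0.8, 0], 1],
    [0.8, [0, 0.8, 0], 1],
    [0.8, [0, 0.8, 0], 1]
  ]
}}

```text
clock: 21.58
tool_pos: [0.5841, 0.2859, 0.2998]
eef_rot: [0.234, 0.668, -0.235, 0.667]
wrist_force: [0.5, -0.2, -0.2]
opening: 0.0682
```

{"op": "drive_tool", "data": {
  "targets": [
    [0.8, [-0.2, 0.8, 0], 1],
    [0.8, [-0.2, 0.8, 0], 1],
    [0.8, [-0.1, 0.8, 0], 1],
    [0.8, [0, 0.1, 0], 1],
    [0.8, [0, 0, 0], 1],
    [0.8, [0, 0, 0], 1],
    [0.8, [0, 0, 0], 0],
    [0.8, [0, 0, 0], 0]
  ]
}}

```text
clock: 22.25
tool_pos: [0.5646, 0.3844, 0.2998]
eef_rot: [0.071, 0.704, -0.072, 0.703]
wrist_force: [-0.5, -0.9, -1.2]
opening: 0.0685
```

```bash
python3 - <<'E'
from h import *
show(); c=cam("wrist"); a=camera("wrist"); np.savez("w8.npz",K=c[0],T=c[1])
b=camera("scene"); cv2.imwrite("pics/scene8.png",b); b=b[160:260,240:345]
a=a[:,200:600]; cv2.imwrite("pics/w8.png",np.hstack([a,cv2.resize(b,(400,381),interpolation=cv2.INTER_CUBIC)[:,:] if 0 else cv2.resize(b,(400,400),interpolation=cv2.INTER_CUBIC)])); show()
E
```

```text
22.25 [0.5646 0.3844 0.2998] jaw yaw 78.41 0.0685 [-0.5 -0.9 -1.2] [0.48 0.55 0.57 1.6  0.   0.68]
22.35 [0.5649 0.3842 0.3001] jaw yaw 78.4 0.068 [-0.6 -0.3  0.5] [0.48 0.55 0.57 1.6  0.   0.68]
```

View pics/w8.png

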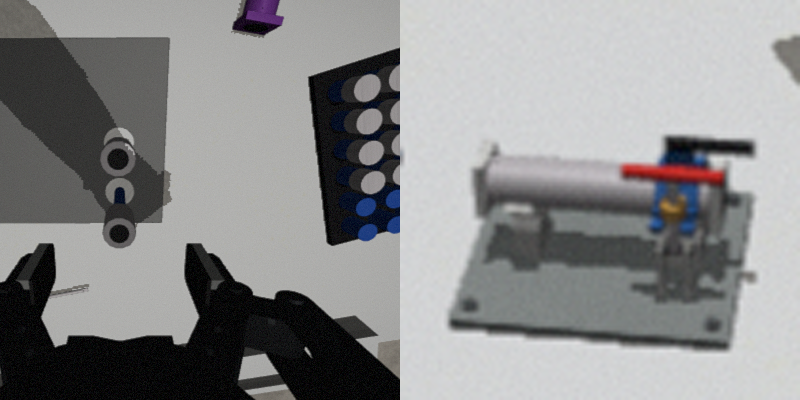

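The tube is clamped and the bolt is in its slot (right panel). The master heads are at wrist px (318,158) and (319,234).

```bash
python3 - <<'E'
from h import *
np.set_printoptions(precision=4,suppress=True)
d=np.load("w8.npz"); c=(d["K"],d["T"])
print(w([(318,157),(319,234)],.178,c),w([(319,141),(320,191)],.016,c))
E
```

```text
[[0.5293 0.3888 0.178 ]
 [0.605  0.3742 0.178 ]] [[0.5294 0.389  0.016 ]
 [0.604  0.3752 0.016 ]]
```

{"op": "drive_tool", "data": {
  "targets": [
    [0.8, [0.5, -0.12, 0], 0],
    [0.8, [0.5, -0.12, 0], 0],
    [0.8, [0, 0, -0.4], 0],
    [0.8, [0, 0, -0.9], 0],
    [0.8, [0, 0, -0.9], 0],
    [0.8, [0, 0, -0.9], 0],
    [0.8, [0, 0, -0.7], 0],
    [0.8, [0, 0, -0.4], 0]
  ]
}}

```text
clock: 23.02
tool_pos: [0.603, 0.3734, 0.1277]
eef_rot: [0.07, 0.705, -0.073, 0.702]
wrist_force: [-0.8, -0.4, -0.3]
opening: 0.0687
```

{"op": "drive_tool", "data": {
  "targets": [
    [0.8, [0, 0, 0], 0],
    [0.8, [0, 0, 0], 0],
    [0, [0, 0, 0], 0],
    [0, [0, 0, 0], 0],
    [0, [0, 0, 0], 0],
    [0, [0, 0, 0], 0],
    [0, [0, 0, 0], 0]
  ],
  "grip_force": 60
}}

```text
clock: 23.6
tool_pos: [0.6064, 0.3753, 0.1349]
eef_rot: [0.071, 0.702, -0.07, 0.705]
wrist_force: [0.0, -1.1, 6.5]
opening: 0.033
```

{"op": "drive_tool", "data": {
  "targets": [
    [0, [0, 0, 0.15], 0],
    [0, [0, 0, 0.35], 0],
    [0, [0, 0, 0.6], 0],
    [0, [0, 0, 0.75], 0],
    [0, [0, 0, 0.75], 0],
    [0, [0, 0, 0.75], 0],
    [0, [0, -0.2, 0.6], 0],
    [0, [-0.1, -0.4, 0.15], 0]
  ]
}}

```text
clock: 24.27
tool_pos: [0.6021, 0.3527, 0.3007]
eef_rot: [0.071, 0.702, -0.069, 0.705]
wrist_force: [0.9, -0.4, -2.9]
opening: 0.0327
```

{"op": "drive_tool", "data": {
  "targets": [
    [0, [-0.12, -0.6, 0], 0],
    [0, [-0.12, -0.7, 0], 0],
    [0, [-0.12, -0.7, 0], 0],
    [0, [-0.12, -0.7, 0], 0],
    [0, [-0.12, -0.7, 0], 0],
    [0, [-0.12, -0.7, 0], 0],
    [0, [-0.12, -0.7, 0], 0],
    [0, [-0.12, -0.7, 0], 0]
  ]
}}

```text
clock: 24.93
tool_pos: [0.5617, 0.1298, 0.2961]
eef_rot: [0.071, 0.704, -0.071, 0.703]
wrist_force: [0.8, 0.3, -3.4]
opening: 0.0334
```

{"op": "drive_tool", "data": {
  "targets": [
    [0, [-0.12, -0.7, 0], 0],
    [0, [-0.12, -0.7, 0], 0],
    [0, [-0.12, -0.7, 0], 0],
    [0, [-0.12, -0.7, 0], 0],
    [0, [-0.12, -0.7, 0], 0],
    [0, [-0.12, -0.7, 0], 0],
    [0, [-0.12, -0.7, 0], 0],
    [0, [-0.12, -0.7, 0], 0]
  ]
}}

```text
clock: 25.6
tool_pos: [0.5234, -0.0941, 0.2962]
eef_rot: [0.071, 0.704, -0.07, 0.703]
wrist_force: [0.8, 0.4, -3.1]
opening: 0.0326
```

{"op": "drive_tool", "data": {
  "targets": [
    [0, [-0.12, -0.7, 0], 0],
    [0, [-0.12, -0.7, 0], 0],
    [0, [-0.12, -0.7, 0], 0],
    [0, [-0.12, -0.7, 0], 0],
    [0, [-0.12, -0.7, 0], 0],
    [0, [-0.12, -0.6, 0], 0],
    [0, [-0.12, -0.4, 0], 0],
    [0, [0, -0.2, 0], 0]
  ]
}}

```text
clock: 26.27
tool_pos: [0.4895, -0.2829, 0.2959]
eef_rot: [0.072, 0.704, -0.071, 0.703]
wrist_force: [0.1, 0.3, -3.0]
opening: 0.0326
```

{"op": "drive_tool", "data": {
  "targets": [
    [0, [-0.05, -0.5, 0], 0],
    [0, [-0.07, -0.7, 0], 0],
    [0, [-0.07, -0.7, 0], 0],
    [0, [-0.07, -0.6, 0], 0],
    [0, [0, -0.35, -0.3], 0],
    [0, [0, -0.15, -0.6], 0],
    [0, [0, 0, -0.7], 0],
    [0, [0, 0, -0.7], 0]
  ]
}}

```text
clock: 26.93
tool_pos: [0.4805, -0.4007, 0.2024]
eef_rot: [0.071, 0.703, -0.07, 0.704]
wrist_force: [0.5, 0.4, -3.4]
opening: 0.0326
```

{"op": "drive_tool", "data": {
  "targets": [
    [0, [0, 0, -0.6], 0],
    [0, [0, 0, -0.4], 0],
    [0, [0, 0, -0.25], 0],
    [0, [0, 0, -0.15], 0],
    [0, [0, 0, -0.1], 0],
    [0, [0, 0, 0], 0],
    [0, [0, 0, 0], 0]
  ]
}}

```text
clock: 27.52
tool_pos: [0.4808, -0.4013, 0.1453]
eef_rot: [0.07, 0.703, -0.071, 0.704]
wrist_force: [0.2, -0.4, -3.7]
opening: 0.0325
```

{"op": "drive_tool", "data": {
  "targets": [
    [0, [0, 0, -0.08], 0],
    [0, [0, 0, -0.06], 0],
    [0, [0, 0, -0.04], 0],
    [0, [0, 0, 0], 0],
    [0, [0, 0, 0], 0]
  ]
}}

```text
clock: 27.93
tool_pos: [0.4802, -0.4011, 0.1372]
eef_rot: [0.071, 0.704, -0.071, 0.704]
wrist_force: [-1.3, -0.6, -3.7]
opening: 0.0324
```

{"op": "drive_tool", "data": {
  "targets": [
    [0, [0, 0, -0.04], 0],
    [0, [0, 0, 0], 0],
    [0, [0, 0, 0], 0]
  ]
}}

```text
clock: 28.18
tool_pos: [0.4806, -0.4014, 0.1369]
eef_rot: [0.07, 0.703, -0.071, 0.704]
wrist_force: [-2.5, 0.5, 5.3]
opening: 0.0333
```

{"op": "drive_tool", "data": {
  "targets": [
    [0, [0, 0, -0.03], 0],
    [0, [0, 0, 0], 0],
    [0, [0, 0, 0], 0]
  ]
}}

```text
clock: 28.43
tool_pos: [0.4808, -0.4015, 0.1369]
eef_rot: [0.07, 0.703, -0.071, 0.704]
wrist_force: [-1.4, 1.8, 11.3]
opening: 0.0327
```

{"op": "drive_tool", "data": {
  "targets": [
    [0.3, [0, 0, 0.02], 0],
    [0.6, [0, 0, 0], 0],
    [0.8, [0, 0, 0], 0],
    [0.8, [0, 0, 0], 0],
    [0.8, [0, 0, 0.4], 0],
    [0.8, [0, 0, 0.8], 0],
    [0.8, [0, 0, 0.9], 0],
    [0.8, [0, 0, 0.9], 0]
  ]
}}

```text
clock: 29.1
tool_pos: [0.4799, -0.4006, 0.2554]
eef_rot: [0.071, 0.704, -0.07, 0.703]
wrist_force: [0.9, -0.4, 0.0]
opening: 0.0684
```

{"op": "drive_tool", "data": {
  "targets": [
    [0.8, [0, 0, 0.9], 0],
    [0.8, [0.05, 0.8, 0.1], 0],
    [0.8, [0.05, 0.9, 0], 0],
    [0.8, [0.05, 0.9, 0], 0],
    [0.8, [0.05, 0.9, 0], 0],
    [0.8, [0.05, 0.9, 0], 0],
    [0.8, [0.05, 0.9, 0], 0],
    [0.8, [0.05, 0.9, 0], 0]
  ]
}}

```text
clock: 29.77
tool_pos: [0.4942, -0.1515, 0.2949]
eef_rot: [0.071, 0.703, -0.071, 0.704]
wrist_force: [1.4, -0.2, 0.2]
opening: 0.0683
```

{"op": "drive_tool", "data": {
  "targets": [
    [0.8, [0.05, 0.9, 0], 0],
    [0.8, [0.05, 0.9, 0], 0],
    [0.8, [0.05, 0.9, 0], 0],
    [0.8, [0.05, 0.9, 0], 0],
    [0.8, [0.05, 0.9, 0], 0],
    [0.8, [0.05, 0.9, 0], 0],
    [0.8, [0.05, 0.9, 0], 0],
    [0.8, [0.05, 0.9, 0], 0]
  ]
}}

```text
clock: 30.43
tool_pos: [0.5102, 0.1368, 0.295]
eef_rot: [0.071, 0.703, -0.071, 0.704]
wrist_force: [0.5, 0.0, 1.0]
opening: 0.0684
```

{"op": "drive_tool", "data": {
  "targets": [
    [0.8, [0.1, 0.9, 0], 0],
    [0.8, [0.1, 0.9, 0], 0],
    [0.8, [0.1, 0.9, 0], 0],
    [0.8, [0.1, 0.9, 0], 0],
    [0.8, [0.1, 0.9, 0], 0],
    [0.8, [0, 0.9, 0], 0],
    [0.8, [0, 0, 0], 0],
    [0.8, [0, 0, 0], 0]
  ]
}}

```text
clock: 31.1
tool_pos: [0.5298, 0.3528, 0.2937]
eef_rot: [0.069, 0.704, -0.07, 0.703]
wrist_force: [0.4, -0.3, -0.3]
opening: 0.0684
```

{"op": "drive_tool", "data": {
  "targets": [
    [0.8, [0, 0.5, 0], 0],
    [0.8, [0, 0.4, 0], 0],
    [0.8, [0, 0, -0.4], 0],
    [0.8, [0, 0, -0.8], 0],
    [0.8, [0, 0, 0], 0],
    [0.8, [0, 0, 0], 0]
  ]
}}

```text
clock: 31.6
tool_pos: [0.5291, 0.385, 0.2454]
eef_rot: [0.07, 0.705, -0.072, 0.702]
wrist_force: [-0.2, -0.3, 0.3]
opening: 0.0682
```

{"op": "drive_tool", "data": {
  "targets": [
    [0.8, [0, 0.08, -0.7], 0],
    [0.8, [0, 0, -0.8], 0],
    [0.8, [0, 0, -0.7], 0],
    [0.8, [0, 0, -0.4], 0],
    [0.8, [0, 0, -0.2], 0],
    [0.8, [0, 0, 0], 0],
    [0.8, [0, 0, 0], 0]
  ]
}}

```text
clock: 32.18
tool_pos: [0.5315, 0.3902, 0.1372]
eef_rot: [0.071, 0.703, -0.07, 0.704]
wrist_force: [0.4, -0.9, 0.8]
opening: 0.0683
```

{"op": "drive_tool", "data": {
  "targets": [
    [0, [0, 0, 0], 0],
    [0, [0, 0, 0], 0],
    [0, [0, 0, 0], 0],
    [0, [0, 0, 0], 0],
    [0, [0, 0, 0], 0]
  ]
}}

```text
clock: 32.6
tool_pos: [0.5312, 0.3903, 0.1371]
eef_rot: [0.071, 0.703, -0.07, 0.705]
wrist_force: [0.1, -0.7, 5.8]
opening: 0.0328
```

{"op": "drive_tool", "data": {
  "targets": [
    [0, [0, 0, 0.15], 0],
    [0, [0, 0, 0.35], 0],
    [0, [0, 0, 0.6], 0],
    [0, [0, 0, 0.75], 0],
    [0, [0, 0, 0.75], 0],
    [0, [0, 0, 0.75], 0],
    [0, [0, -0.2, 0.5], 0],
    [0, [0, -0.4, 0.15], 0]
  ]
}}

```text
clock: 33.27
tool_pos: [0.5309, 0.3677, 0.2988]
eef_rot: [0.071, 0.702, -0.068, 0.705]
wrist_force: [0.7, -0.7, -2.7]
opening: 0.0327
```

{"op": "drive_tool", "data": {
  "targets": [
    [0, [-0.05, -0.75, 0], 0],
    [0, [-0.05, -0.75, 0], 0],
    [0, [-0.05, -0.75, 0], 0],
    [0, [-0.05, -0.75, 0], 0],
    [0, [-0.05, -0.75, 0], 0],
    [0, [-0.05, -0.75, 0], 0],
    [0, [-0.05, -0.75, 0], 0],
    [0, [-0.05, -0.75, 0], 0]
  ]
}}

```text
clock: 33.93
tool_pos: [0.5127, 0.124, 0.2936]
eef_rot: [0.071, 0.704, -0.071, 0.703]
wrist_force: [0.8, 0.2, -3.7]
opening: 0.0328
```

{"op": "drive_tool", "data": {
  "targets": [
    [0, [-0.05, -0.75, 0], 0],
    [0, [-0.05, -0.75, 0], 0],
    [0, [-0.05, -0.75, 0], 0],
    [0, [-0.05, -0.75, 0], 0],
    [0, [-0.05, -0.75, 0], 0],
    [0, [-0.05, -0.75, 0], 0],
    [0, [-0.05, -0.75, 0], 0],
    [0, [-0.05, -0.75, 0], 0]
  ]
}}

```text
clock: 34.6
tool_pos: [0.4965, -0.1155, 0.2937]
eef_rot: [0.071, 0.704, -0.071, 0.703]
wrist_force: [1.5, 0.3, -3.7]
opening: 0.0326
```

{"op": "drive_tool", "data": {
  "targets": [
    [0, [-0.05, -0.75, 0], 0],
    [0, [-0.05, -0.75, 0], 0],
    [0, [-0.05, -0.75, 0], 0],
    [0, [-0.05, -0.75, 0], 0],
    [0, [0, -0.6, 0], 0],
    [0, [0, -0.4, 0], 0],
    [0, [0, -0.26, 0], 0],
    [0, [0, 0, 0], 0]
  ]
}}

```text
clock: 35.27
tool_pos: [0.4895, -0.2858, 0.2939]
eef_rot: [0.072, 0.704, -0.071, 0.703]
wrist_force: [-0.2, 0.4, -2.9]
opening: 0.0325
```

{"op": "drive_tool", "data": {
  "targets": [
    [0, [0, 0, -0.4], 0],
    [0, [0, 0, -0.7], 0],
    [0, [0, 0, -0.8], 0],
    [0, [0, 0, -0.8], 0],
    [0, [0, 0, -0.5], 0],
    [0, [0, 0, -0.3], 0],
    [0, [0, 0, -0.2], 0],
    [0, [0, 0, 0], 0]
  ]
}}

```text
clock: 35.93
tool_pos: [0.4893, -0.2822, 0.1453]
eef_rot: [0.071, 0.705, -0.069, 0.703]
wrist_force: [-0.8, 0.7, -3.9]
opening: 0.0331
```

{"op": "drive_tool", "data": {
  "targets": [
    [0, [0, 0, -0.06], 0],
    [0, [0, 0, -0.05], 0],
    [0, [0, 0, 0], 0],
    [0, [0, 0, 0], 0]
  ]
}}

```text
clock: 36.27
tool_pos: [0.4907, -0.2845, 0.1436]
eef_rot: [0.07, 0.703, -0.071, 0.704]
wrist_force: [-0.4, 0.8, -2.9]
opening: 0.033
```

{"op": "drive_tool", "data": {
  "targets": [
    [0, [0, 0, -0.04], 0],
    [0, [0, 0, 0], 0],
    [0, [0, 0, 0], 0]
  ]
}}

```text
clock: 36.52
tool_pos: [0.4903, -0.2843, 0.1413]
eef_rot: [0.071, 0.703, -0.071, 0.704]
wrist_force: [-0.2, -0.6, -3.8]
opening: 0.0329
```

{"op": "drive_tool", "data": {
  "targets": [
    [0, [0, 0, -0.04], 0],
    [0, [0, 0, 0], 0],
    [0, [0, 0, -0.04], 0],
    [0, [0, 0, 0], 0],
    [0, [0, 0, 0], 0]
  ]
}}

```text
clock: 36.93
tool_pos: [0.4906, -0.2845, 0.1391]
eef_rot: [0.07, 0.703, -0.071, 0.704]
wrist_force: [-2.1, 0.3, 5.1]
opening: 0.0329
```

Foot contact at the expected height (0.139). I release and retreat.

{"op": "drive_tool", "data": {
  "targets": [
    [0.3, [0, 0, 0], 0],
    [0.6, [0, 0, 0], 0],
    [0.8, [0, 0, 0], 0],
    [0.8, [0, 0, 0], 0],
    [0.8, [0, 0, 0.4], 0],
    [0.8, [0, 0, 0.8], 0],
    [0.8, [0, 0, 0.9], 0],
    [0.8, [0, 0, 0.9], 0]
  ]
}}

```text
clock: 37.6
tool_pos: [0.4898, -0.2839, 0.2585]
eef_rot: [0.071, 0.704, -0.07, 0.703]
wrist_force: [1.6, -1.3, 0.3]
opening: 0.0686
```

{"op": "drive_tool", "data": {
  "targets": [
    [0.8, [0, 0, 0.9], 0],
    [0.8, [-0.5, 0, 0.2], 0],
    [0.8, [-0.7, 0.4, 0], 0],
    [0.8, [-0.7, 0.4, 0], 0],
    [0.8, [0, 0.5, 0], 0],
    [0.8, [0, 0.5, 0], 0],
    [0.8, [0, 0, 0], 0],
    [0.8, [0, 0, 0], 0]
  ]
}}

```text
clock: 38.27
tool_pos: [0.4143, -0.2118, 0.3023]
eef_rot: [0.07, 0.703, -0.07, 0.704]
wrist_force: [0.3, 0.5, 0.2]
opening: 0.0678
```

```bash
python3 - <<'E'
from h import *
show(); b=camera("scene"); t=camera("top")
b=cv2.resize(b[160:300,140:460],(800,350),interpolation=cv2.INTER_CUBIC)
t=cv2.resize(t[180:280,210:465],(638,250),interpolation=cv2.INTER_CUBIC)
o=np.zeros((600,800,3),np.uint8); o[:350]=b; o[350:,:638]=t; cv2.imwrite("pics/f.png",o)
E
```

```text
38.2667 [ 0.4143 -0.2118  0.3023] jaw yaw 78.61 0.0678 [0.3 0.5 0.2] [-0.65  0.09 -0.06  1.42 -0.   -0.45]
```

View pics/f.png

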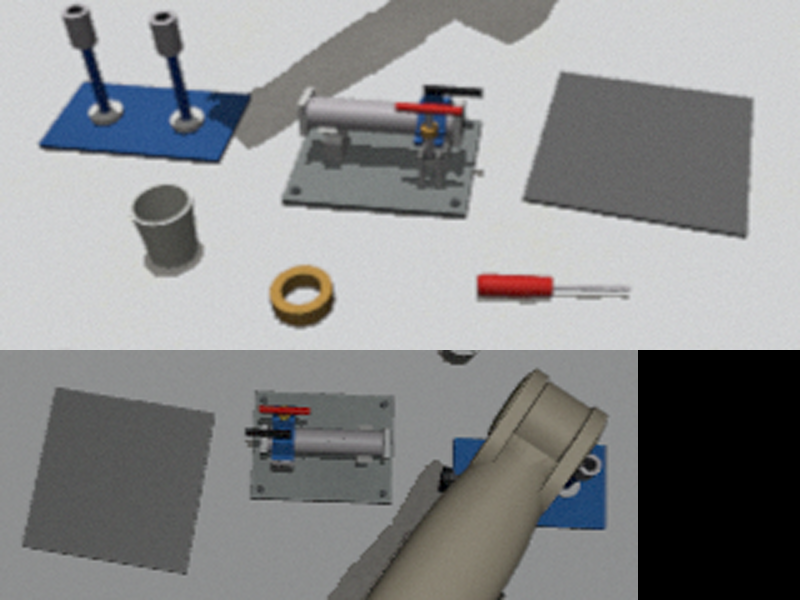

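Final view: both masters stand on the plate, their feet at (105,112) and (186,121). The pallet is empty. The tube is clamped, and the red bar sits at the same pixels as at the start. I hand in.

```bash
python3 -c "
from rig import bot
print(bot.hand_in())"
```

```text
the job is handed in; nothing more can be done
None
```

The station is set up and handed in at about 38 s of the 210 s; no verdict was reported. I swung the bolt out, opened the half and laid the tube in both V seats. I then shut the half and pushed the bolt home, and stood the two masters present about 120 mm apart on the blue plate.

**Last checks:** In the final scene picture both masters stand upright on the plate and the pallet is empty. The tube lies under the shut half, and the screwdriver, ring and cup look unmoved. In the top picture the arm hid the nearer master, so that placing rests on the scene picture and on foot contact at the expected height. The arm is clear of everything.

**Bolt:** On its first return it stopped a few millimetres short, with about 17 N pushing up on the gripper. I gripped it again farther from the blue band and pressed it against its stop with about 12 N. In the final picture the red bar is within about 1–2 pixels of where it started.

**Disagreements:**
- The fixture's x position differed by about 4 mm between its base corners and its seats or handle bar. I went by the seats, and the V walls centre the tube.
- One rough reading put the tube's end flange about 10 mm off lengthwise. I think I misread the flange edge, and it is inside the 22 mm limit anyway, so I did not measure it again.

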